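# Close the splash flap of the recipe board

## Task

Get the recipe board ready for cooking: with the fingertips, gently fold its upright teal-framed splash flap down over the recipe card, then, still holding it down, push it along by its little ridge until its free edge is tucked well beneath the brass lip, so that it stays shut when you let go. Do not grasp or lift anything, leave the board where it lies and do not disturb the other things on the worktop.

Things in the scene. Friction and masses are not known exactly. Their poses are not given: they have to be found in the camera images.
- board: Loose dark grey slate recipe board (about 1.6 kg) lying flat on the worktop, 220 mm (its x) by 160 mm (its y) by 16 mm thick, with a paper recipe card on top. Origin: centre of its underside, on the worktop. Its +x points from the flap's hinge end towards the brass lip, its z up. Two brass guides (50 x 7 mm, tops 34 mm above the worktop) stand at its hinge end, at y = +76 and -76 mm, from x = -104 to -54 mm.
- flap_hinge (a point): Middle of the steel hinge bar on which the flap turns, 24 mm above the worktop, at x = -85 mm of the board when slid fully back. The bar lies along the board's y and slides along the board's +x; axes as the board's.
- hinge_bar (a joint): How far the hinge bar and flap have slid towards the lip (m): 0 fully back, 0.022 end stop. The slide is stiff: about 5 N moves it and it stays where it is left. With the flap flat its edge reaches the lip's edge at 0.008; at 0.022 it is 14 mm beneath the lip. It must be below about 0.008 while the flap comes down, or the flap's edge lands on top of the lip.
- flap (a joint): Angle of the flap (rad): 0 lying flat over the card, about 1.57 upright. A weak spring lifts it back upright whenever it is let go untucked; about 1 N at its free edge holds it flat.
- flap_edge (a point): Middle of the flap's free edge, 160 mm from the hinge. The flap is a clear sheet in a teal frame, 160 mm long by 136 mm wide by 4 mm thick, its mid-plane passing through the hinge axis. Flat, its top face is 26 mm above the worktop. Flap axes: x from hinge to free edge, z out of its outer face (up when flat; away from the lip when upright), y as the board's.
- ridge (a point): Middle of the hinge-side face of the teal push ridge on the flap's outer face, 115 mm from the hinge. The ridge is 6 mm thick, 36 mm long across the flap and stands 12 mm proud of the face; this point is 6 mm above the face. Axes as the flap's.
- lip_edge (a point): Middle of the lower hinge-side edge of the fixed brass retaining lip, at x = 83 mm of the board and 31 mm above the worktop. The lip is a strip 150 mm long, 4 mm thick, overhanging 18 mm of open slot; its top is 35 mm above the worktop. The flat flap passes beneath it with 5 mm to spare. Axes as the board's.
- pepper_mill_mid (a point): Bystander: dark wooden pepper mill, 52 mm across, 155 mm tall, beyond the lip; point at half its height.
- spice_jar_mid (a point): Bystander: amber spice jar with red cap, 46 mm across, 90 mm tall, beyond the lip; point at half its height.
- egg_cup_mid (a point): Bystander: egg in a blue egg cup, 44 mm across, 78 mm tall, beside the board; point at half its height.
- spoon_grip (a point): Bystander: wooden spoon, 200 mm long, lying beside the board; point on its handle.
- egg_tray_mid (a point): Bystander: grey tray of five eggs, 105 x 155 mm, 74 mm tall; point 30 mm up.

How it is judged:
On the way:
1. the flap is folded down flat over the card, its edge not yet far beneath the lip (value of joint flap below 0.12 rad and value of joint hinge_bar below 0.013 m).
At the end, for the whole second after the job is handed in: The flap lies flat (under 0.07 rad), its free edge at least 6 mm beneath the brass lip (hinge bar slid past 15 mm), held there by the lip alone; the board lies flat, at rest, within 30 mm of where it was (value of joint flap below 0.07 rad and value of joint hinge_bar above 0.015 m and x of flap_edge in the frame of lip_edge above 0.006 m and z of flap_edge in the frame of lip_edge below 0 m and velocity of joint flap below 0.05 rad/s and distance of board from where it was at the start of the episode below 0.03 m and angle between board's own z axis and vertical below 0.05 rad and linear speed of board below 0.02 m/s); the robot touches nothing.
It fails at once if the board is lifted or tipped, or shoved more than 30 mm (height (world z) of board above 0.012 m or angle between board's own z axis and vertical above 0.12 rad or distance of board from where it was at the start of the episode above 0.03 m).
It fails at once if the board or its flap is pushed harder than 40 N (contact force between the fingers and board above 40 N).
It fails at once if a bystander is lifted, knocked over or shifted more than 30 mm (distance of any of pepper_mill_mid, spice_jar_mid, egg_cup_mid, spoon_grip, egg_tray_mid from where it was at the start of the episode above 0.03 m).
It also fails if it takes over 38 s, if anything falls off the work surface, if the arm or the gripper's body presses on something with over 40 N, if the wrist force passes 120 N, or if a joint passes its speed limit or range.

## Robot

A 6-joint arm with a two-finger parallel gripper is mounted at the origin on the work surface. World frame = base frame: x ahead of the robot, y to its left, z up, the work surface at z = 0. Lengths are in m, angles in rad, forces in N, time in s.
With the tool pointing down it reaches from about 0.35 to 0.775 m from the base axis. Payload 7.3 kg.
Tool frame: the origin (TCP) lies at the very end of the fingers, on their centre line; the grasp point (between the pads) lies 19 mm behind it; z points along the fingers, y is the line along which they close (so a half turn about z gives the same grasp; the last joint's range is limited). The gripper opens to 92 mm and grips with 3 to 60 N. Pads are 19 mm wide; open, the fingers measure 130 mm over their backs; the gripper's body (75 mm by 190 mm) begins 47 mm behind the grasp point.
Start: joints at [-1.326, 0.342, 1.524, -0, 1.275, -0.146], TCP at [0.2, -0.485, 0.227] pointing down, gripper open.
Joint ranges: [-2.53, 2.53], [-0.77, 2.02], [0.04, 2.7], [-1, 4.14], [0.28, 2.66], [-3.11, 3.11]. Speed limits (rad/s): [2.57, 2.57, 3.14, 3.14, 3.14, 3.14].

## Interface

Orientations are given as [roll, pitch, yaw] about the fixed x, y, z axes, in that order (R = Rz(yaw) Ry(pitch) Rx(roll)).
In Python, from cell import robot gives the robot as it stands. The module is installed in compiled form; this text tells all that it offers.
- The arm moves only by the tool arm_command, never from a script. Its argument "moves" is a list of rows, each a list of 3 entries, a list of its own where there are three numbers: the shift along the tool's x, y, z in m, then the turn, a rotation vector about the tool's x, y, z in rad, then the finger opening in m, from 0 to 0.0918. In form: [[[dx, dy, dz], [ax, ay, az], claw], ...]. A call has exactly 5 rows; each row is the pose to reach, as a shift and turn from the pose commanded when the call began, along the tool's axes at that moment; what a row does not reach only later rows make up. A row lasts 1/10 s, in which the tool goes at most 50 mm and 8.59 degrees, less where a joint would pass 70% of its speed; a pose out of reach is approached as far as the arm can. A call with a gripper value outside its range is refused whole. The fingers move at their own pace and stop on an object; "squeeze" is the grip in N (left out, the last holds). Time passes only in rows, so rows that repeat a pose let the fingers close, or fill a call up. It gives the time, the measured TCP pose, the force, the opening and the grip force at its end, in the units of the state.
- robot.observe(): the state, without advancing time (a new reading comes with each control period).
- robot.read_camera(name): name is "scene" or "top" or "wrist"; returns the picture (384x512x3 uint8, red, green, blue); there is no depth.
- robot.camera_model(name): a dict with "fx", "fy", "cx", "cy" (pixels), "R" (3x3) and "t" (3): a world point X has camera coordinates R X + t. Camera axes: x right, y down, z forward; pixel columns grow to the right and rows downward; lengths in m; the calibration is good to about 2 mm. A picture is of the moment at which its call begins: read the wrist's pose just before it. camera_model takes no time and is no camera call; for the wrist camera it gives the pose at the moment of the call.
- robot.hand_in(): hands the job in; it is judged then, once.
The state is a dict: "time": time; "qpos": joint angles; "qvel": joint speeds; "joint_efforts": joint torques, N m; "tool_pos": TCP position; "tool_rot": TCP orientation; "contact_force": force on the tool from outside, world axes, zero at the start; "torque": the same for the moment, N m; "opening": finger opening in m; "grip_force": force on a finger pad.
Only numpy, scipy, OpenCV 4.12 (cv2) and the standard library are available. Lean on these libraries where they do the work, as an engineer would, in place of code of your own. Each camera call takes 0.05 s, during which the arm holds its last target. There are 200 camera calls.

## Working session

There is one attempt and no reset: what is moved stays moved. The work goes in short steps, Python scripts to look and compute and a tool call to move; the robot and the scene stay as the last step left them, time stands still between calls to the robot, and variables do not carry over. Pictures are saved under pics/ and viewed, at most 10 in all, crops included, and the job is handed in when it is done.

Besides the shell and the picture viewer there is one more tool, called after ">>>" by a JSON object that holds its "api" and its "payload". arm_command: Moves the arm, as the interface text tells. Its arguments: {"type":"object","properties":{"moves":{"type":"array"},"squeeze":{"type":"number"}},"required":["moves"]}

```bash
mkdir -p pics
python3 - <<'E'
from cell import robot
import cv2,numpy as np
s=robot.observe();print(s['time'],s['tool_pos'],s['tool_rot'],s['opening'])
for n in("scene","top"):
    im=robot.read_camera(n);np.save(f'pics/{n}.npy',im);cv2.imwrite(f'pics/{n}0.png',cv2.resize(im[:,:,::-1],(768,576),interpolation=cv2.INTER_CUBIC))
    m=robot.camera_model(n);print(n,{k:np.round(v,4).tolist() for k,v in m.items()})
E
```

```text
0.0 [ 0.19991251 -0.48498493  0.22601704] [-3.13998613e+00 -2.69326983e-04  3.90792113e-01] 0.09189077440650004
scene {'fx': 408.4294, 'fy': 408.4294, 'cx': 255.8703, 'cy': 194.8105, 'R': [[0.019, 0.9998, 0.0028], [0.726, -0.0118, -0.6876], [-0.6874, 0.0151, -0.7261]], 't': [0.0487, -0.3581, 1.5794]}
top {'fx': 407.4414, 'fy': 407.4414, 'cx': 255.4713, 'cy': 185.5873, 'R': [[0.0078, -0.9999, -0.0121], [-0.9951, -0.0066, -0.0988], [0.0987, 0.0128, -0.995]], 't': [-0.0671, 0.5537, 1.182]}
```

View pics/scene0.png

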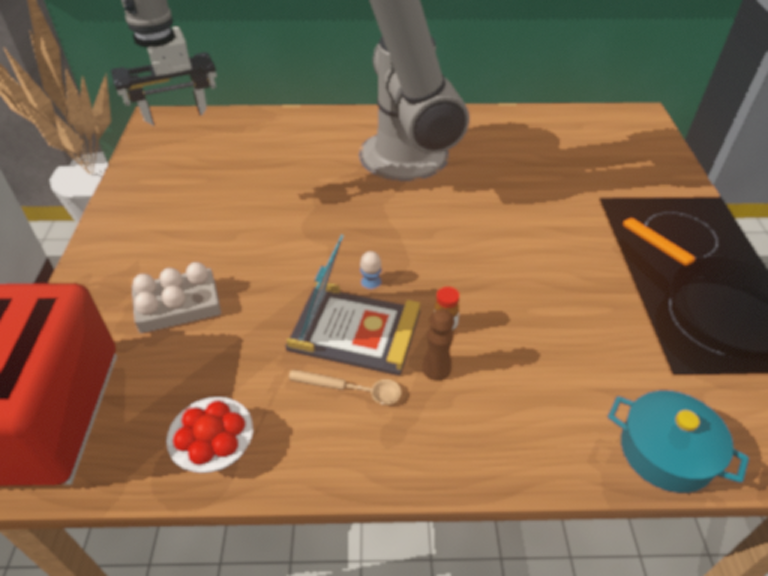

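View pics/top0.png

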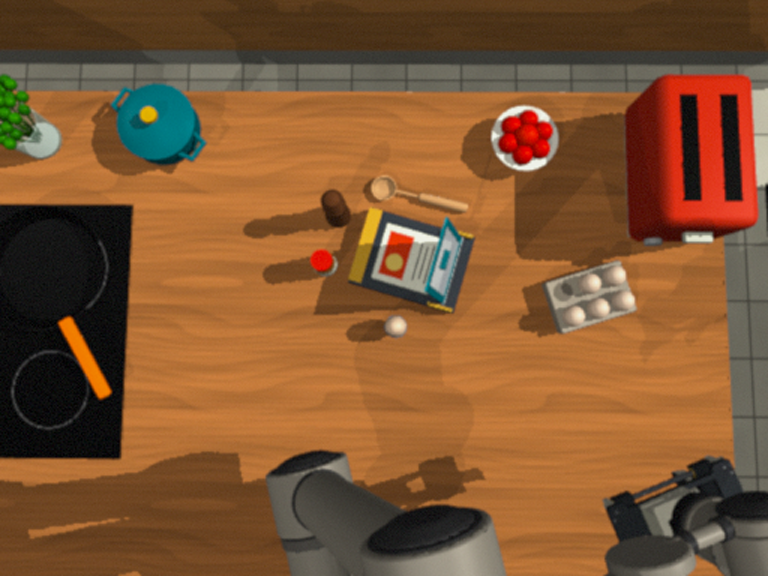

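The scene view shows the board near (355,325) with the flap upright at its left (hinge) end. The lip is on the right near (405,335), and the mill and jar stand beyond it. In the top view the board spans (350–475, 209–312), with the lip on the left (+y world), the egg cup at (396,326) and the spoon at (420,195). Next I'll enlarge the board region.

Run:
```python
import cv2,numpy as np
a=np.load('pics/top.npy')[130:220,225:325,::-1];b=np.load('pics/scene.npy')[150:260,185:285,::-1]
a=cv2.resize(a,None,fx=6,fy=6,interpolation=cv2.INTER_CUBIC)
cv2.imwrite('pics/topcrop.png',a)
```

```text
(no output)
```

View pics/topcrop.png

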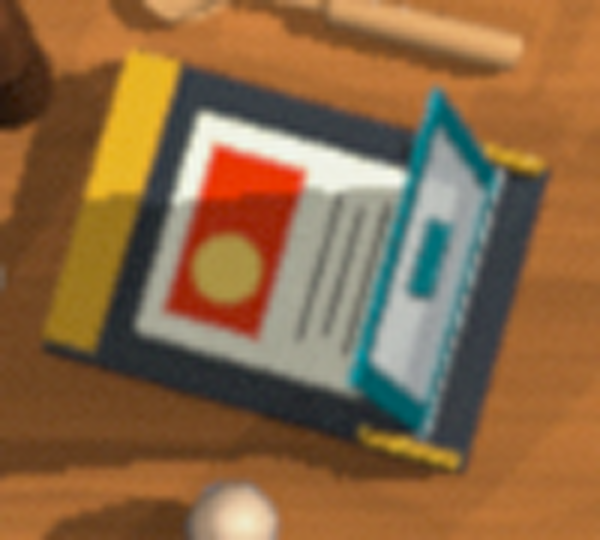

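The crop (6×, offset 225,130) shows:
- Lip inner-edge corners: (181,63) and (98,352).
- Hinge-end board corners: (548,172) and (463,470).
- Flap free-edge corners: (436,90) and (355,385).
- Ridge: about (430,260).

```bash
cat > h.py <<'E'
from cell import robot
import numpy as np
from scipy.optimize import least_squares
from scipy.spatial.transform import Rotation as Ro
def proj(m,X):
    c=np.atleast_2d(X)@np.array(m['R']).T+m['t']; return np.c_[m['fx']*c[:,0]/c[:,2]+m['cx'],m['fy']*c[:,1]/c[:,2]+m['cy']]
def onz(m,uv,z):
    R=np.array(m['R']);o=-R.T@m['t'];d=R.T@np.array([(uv[0]-m['cx'])/m['fx'],(uv[1]-m['cy'])/m['fy'],1]);return o+d*(z-o[2])/d[2]
def b2w(p,X):
    X=np.atleast_2d(X);c,s=np.cos(p[2]),np.sin(p[2]);return np.c_[p[0]+c*X[:,0]-s*X[:,1],p[1]+s*X[:,0]+c*X[:,1],X[:,2]]
E
python3 - <<'E'
from h import *
m=robot.camera_model('top')
f=lambda u,v:np.array([225+(u+.5)/6-.5,130+(v+.5)/6-.5])
uv=np.array([f(181,63),f(98,352),f(548,172),f(463,470),f(436,90),f(355,385)])
def pts(q):return [[.083,-.075,.035],[.083,.075,.035],[-.11,-.08,.016],[-.11,.08,.016],[-.085+.16*np.cos(q),-.068,.024+.16*np.sin(q)],[-.085+.16*np.cos(q),.068,.024+.16*np.sin(q)]]
r=least_squares(lambda p:(proj(m,b2w(p,pts(p[3])))-uv).ravel(),[.55,-.05,1.5,1.57])
print(r.x,np.round(r.fun.reshape(-1,2),2).tolist())
p=r.x
for n,X in dict(hinge=[-.085,0,.024],edge=[-.085,0,.184],lip=[.083,0,.031],ridge_flat=[.03,0,.032]).items():print(n,b2w(p,X).round(3))
g=lambda u,v:((u+.5)/1.5-.5,(v+.5)/1.5-.5)
for n,u,z in(('egg',g(396,326),.07),('mill',g(333,200),.155),('jar',g(321,261),.09),('spoon',g(466,208),.01),('bowl',g(383,188),.01)):
    w=onz(m,u,z);d=w[:2]-p[:2];c,s=np.cos(p[2]),np.sin(p[2]);print(n,w.round(3),'board',(c*d[0]+s*d[1]).round(3),(-s*d[0]+c*d[1]).round(3))
E
```

```text
[ 0.59437924 -0.11841468  1.29307704  1.28053063] [[-0.28, 0.14], [-0.79, 0.07], [0.63, -0.65], [0.39, 0.73], [0.43, -0.4], [-0.37, 0.11]]
hinge [[ 0.571 -0.2    0.024]]
edge [[ 0.571 -0.2    0.184]]
lip [[ 0.617 -0.039  0.031]]
ridge_flat [[ 0.603 -0.09   0.032]]
egg [ 0.46  -0.088  0.07 ] board -0.008 0.138
mill [0.683 0.027 0.155] board 0.164 -0.045
jar [0.581 0.054 0.09 ] board 0.162 0.061
spoon [ 0.701 -0.229  0.01 ] board -0.077 -0.133
bowl [ 0.741 -0.061  0.01 ] board 0.096 -0.125
```

The pose fit leaves under 1 px residual, and the sizes agree. The board yaw is 1.293. Plan: keep the tool pointing down with its yaw equal to the board's, fingers part-open to straddle the ridge. Fold the flap from behind, close on the hinge side of the ridge, then push.

>>> {"api": "arm_command", "payload": {"moves": [[[0.048,-0.01,0],[0,0,-0.14],0.06],[[0.096,-0.02,0],[0,0,-0.28],0.06],[[0.144,-0.03,0],[0,0,-0.42],0.06],[[0.192,-0.04,0],[0,0,-0.56],0.06],[[0.24,-0.05,0],[0,0,-0.7],0.06]]}}

```text
time: 0.6
tool_pos: [0.4041, -0.3463, 0.2265]
tool_rot: [-3.141, -0.0, 1.096]
contact_force: [-0.1, -1.5, -0.5]
opening: 0.061
grip_force: 0.0
```

>>> {"api": "arm_command", "payload": {"moves": [[[0.04,0.023,0],[0,0,-0.1],0.06],[[0.08,0.046,0],[0,0,-0.202],0.06],[[0.12,0.069,0],[0,0,-0.202],0.06],[[0.159,0.091,0],[0,0,-0.202],0.06],[[0.159,0.091,0],[0,0,-0.202],0.06]]}}

```text
time: 1.1
tool_pos: [0.5605, -0.2449, 0.2257]
tool_rot: [3.141, -0.002, 1.298]
contact_force: [0.2, -0.7, 0.4]
opening: 0.0599
grip_force: 0.0
```

Run:
```python
from h import *
import cv2
s=robot.observe();m=robot.camera_model('wrist');im=robot.read_camera('wrist');np.savez('pics/w.npz',im=im,**m)
print(s['time'],s['tool_pos'],s['tool_rot'],s['contact_force'])
cv2.imwrite('pics/w0.png',cv2.resize(im[:,:,::-1],(768,576),interpolation=cv2.INTER_CUBIC))
p=[.5944,-.1184,1.293]
q=1.28
for n,X in dict(lipL=[.083,.075,.035],lipR=[.083,-.075,.035],edgeL=[-.085+.16*np.cos(q),.068,.024+.16*np.sin(q)],edgeR=[-.085+.16*np.cos(q),-.068,.024+.16*np.sin(q)],bL=[-.11,.08,.016],bR=[-.11,-.08,.016]).items():print(n,(proj(m,b2w(p,X))*1.5).round(0))
```

```text
1.1 [ 0.56049196 -0.24491645  0.22565231] [ 3.14148905e+00 -1.71660416e-03  1.29804556e+00] [ 0.22775121 -0.67673674  0.38790763]
lipL [[259. -81.]]
lipR [[497. -80.]]
edgeL [[211. 109.]]
edgeR [[539. 111.]]
bL [[275. 220.]]
bR [[479. 221.]]
```

View pics/w0.png

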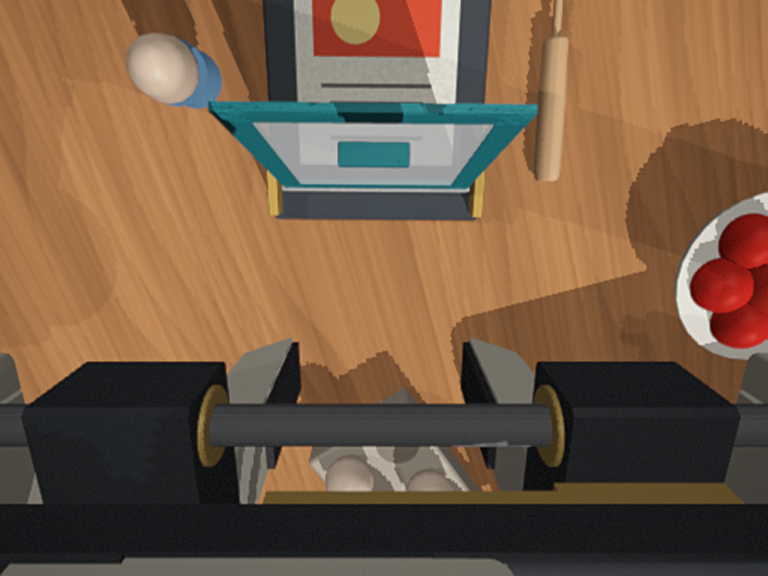

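The wrist view agrees with the prediction: flap edge corners at (211,105) and (537,105), board hinge corners at (280,218) and (478,218). The tool sits centred behind the flap, so I'll move in.

>>> {"api": "arm_command", "payload": {"moves": [[[0.008,0,0.04],[0,0,0],0.06],[[0.016,0,0.072],[0,0,0],0.06],[[0.035,0,0.078],[0,0,0],0.06],[[0.05,0,0.078],[0,0,0],0.06],[[0.056,0,0.078],[0,0,0],0.06]]}}

```text
time: 1.65
tool_pos: [0.5725, -0.1944, 0.1493]
tool_rot: [3.141, 0.0, 1.293]
contact_force: [0.5, -0.5, 0.3]
opening: 0.06
grip_force: 0.0
```

```bash
cat >> h.py <<'E'
def st():
    s=robot.observe();d=s['tool_pos']-np.array([.5944,-.1184,0]);c,q=np.cos(1.293),np.sin(1.293)
    f=s['contact_force'];print(s['time'],'board xyz mm',np.round(1e3*np.array([c*d[0]+q*d[1],-q*d[0]+c*d[1],d[2]]),1),'rpy',s['tool_rot'].round(3),'F board',np.round([c*f[0]+q*f[1],-q*f[0]+c*f[1],f[2]],1),s['opening'])
E
python3 - <<'E'
from h import *
st()
m=robot.camera_model('wrist');print('cam', (-np.array(m['R']).T@m['t']-robot.observe()['tool_pos']).round(3))
E
```

```text
1.65 board xyz mm [-79.1   0.3 149.3] rpy [3.141 0.    1.293] F board [-0.3 -0.6  0.3] 0.05998977519939501
cam [0.022 0.075 0.158]
```

>>> {"api": "arm_command", "payload": {"moves": [[[0.01,0,0.003],[0,0,0],0.06],[[0.019,0,0.006],[0,0,0],0.06],[[0.032,0,0.012],[0,0,0],0.06],[[0.044,0,0.019],[0,0,0],0.06],[[0.053,0,0.027],[0,0,0],0.06]]}}

```text
time: 2.15
tool_pos: [0.5873, -0.1428, 0.1212]
tool_rot: [3.141, 0.0, 1.293]
contact_force: [0.1, -1.2, 1.2]
opening: 0.06
grip_force: 0.3
```

```bash
python3 -c "
from h import *
st()"
```

```text
2.15 board xyz mm [-25.4   0.2 121.2] rpy [3.141 0.    1.293] F board [-1.1 -0.5  1.2] 0.05998910692715176
```

>>> {"api": "arm_command", "payload": {"moves": [[[0.008,0,0.007],[0,0,0],0.06],[[0.014,0,0.015],[0,0,0],0.06],[[0.021,0,0.025],[0,0,0],0.06],[[0.027,0,0.036],[0,0,0],0.06],[[0.032,0,0.049],[0,0,0],0.06]]}}

```text
time: 2.65
tool_pos: [0.596, -0.1128, 0.0719]
tool_rot: [3.141, 0.0, 1.293]
contact_force: [-0.9, -0.4, 0.6]
opening: 0.06
grip_force: 0.6
```

```bash
python3 -c "
from h import *
st()"
```

```text
2.65 board xyz mm [ 5.8  0.  71.9] rpy [3.141 0.    1.293] F board [-0.7  0.8  0.6] 0.06001007282899079
```

>>> {"api": "arm_command", "payload": {"moves": [[[0.004,0,0.012],[0,0,0],0.06],[[0.006,0,0.022],[0,0,0],0.06],[[0.007,0,0.032],[0,0,0],0.06],[[0.007,0,0.039],[0,0,0],0.06],[[0.006,0,0.044],[0,0,0],0.06]]}}

```text
time: 3.15
tool_pos: [0.5972, -0.1074, 0.028]
tool_rot: [-3.141, -0.0, 1.293]
contact_force: [-0.4, 1.5, 1.6]
opening: 0.0598
grip_force: 0.9
```

Run:
```python
from h import *
import cv2
st();im=robot.read_camera('wrist')
cv2.imwrite('pics/w1.png',cv2.resize(im[:,:,::-1],(768,576)))
```

```text
3.15 board xyz mm [11.4  0.3 28. ] rpy [-3.141 -0.     1.293] F board [1.3 0.8 1.6] 0.059790227680119476
```

View pics/w1.png

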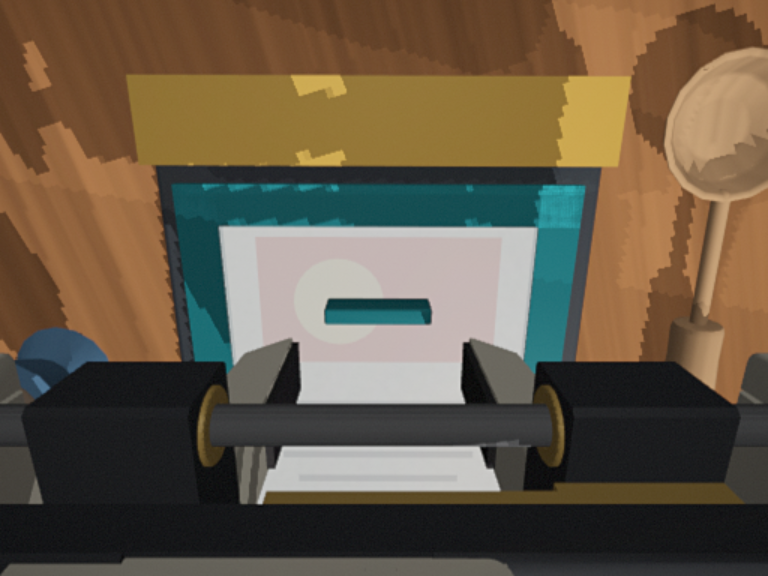

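The flap is nearly flat. Its free edge (row 185) is short of the lip edge (row 165), and the ridge is ahead at (378,312), between the fingers. I'll press lightly and close.

>>> {"api": "arm_command", "payload": {"moves": [[[0,0,0.001],[0,0,0],0.06],[[0,0,0.002],[0,0,0],0.06],[[0,0,0.003],[0,0,0],0.06],[[0,0,0.003],[0,0,0],0.05],[[0,0,0.003],[0,0,0],0.04]], "squeeze": 5}}

```text
time: 3.7
tool_pos: [0.5976, -0.1076, 0.026]
tool_rot: [3.141, 0.0, 1.293]
contact_force: [-0.8, -0.4, 1.8]
opening: 0.0487
grip_force: 0.9
```

```bash
python3 -c "
from h import *
st()"
```

```text
3.7 board xyz mm [11.3 -0.1 26. ] rpy [3.141 0.    1.293] F board [-0.6  0.7  1.8] 0.048685899021291265
```

>>> {"api": "arm_command", "payload": {"moves": [[[0,0,0.001],[0,0,0],0.03],[[0,0,0.0015],[0,0,0],0.02],[[0,0,0.0015],[0,0,0],0.01],[[0,0,0.0015],[0,0,0],0.0],[[0,0,0.0015],[0,0,0],0.0]]}}

```text
time: 4.2
tool_pos: [0.598, -0.1076, 0.025]
tool_rot: [3.14, 0.0, 1.293]
contact_force: [-0.6, -0.1, 5.2]
opening: 0.0086
grip_force: 3.0
```

```bash
python3 -c "
from h import *
st()"
```

```text
4.2 board xyz mm [11.4 -0.5 25. ] rpy [3.14  0.    1.293] F board [-0.3  0.6  5.2] 0.00859922327346523
```

>>> {"api": "arm_command", "payload": {"moves": [[[0.001,0,0],[0,0,0],0.0],[[0.004,0,0],[0,0,0],0.0],[[0.007,0,0],[0,0,0],0.0],[[0.01,0,0],[0,0,0],0.0],[[0.013,0,0],[0,0,0],0.0]]}}

```text
time: 4.7
tool_pos: [0.6015, -0.0961, 0.0249]
tool_rot: [3.139, 0.002, 1.293]
contact_force: [-0.4, -5.3, 5.4]
opening: 0.0003
grip_force: 3.7
```

```bash
python3 -c "
from h import *
st()"
```

```text
4.7 board xyz mm [23.4 -0.7 24.9] rpy [3.139e+00 2.000e-03 1.293e+00] F board [-5.2 -1.   5.4] 0.0002670241136444026
```

>>> {"api": "arm_command", "payload": {"moves": [[[0.003,0,0],[0,0,0],0.0],[[0.006,0,0],[0,0,0],0.0],[[0.009,0,0],[0,0,0],0.0],[[0.012,0,0],[0,0,0],0.0],[[0.014,0,0],[0,0,0],0.0]]}}

```text
time: 5.2
tool_pos: [0.6054, -0.0827, 0.0249]
tool_rot: [3.139, 0.002, 1.293]
contact_force: [-0.3, -5.9, 4.9]
opening: 0.0008
grip_force: 3.7
```

Run:
```python
from h import *
import cv2
st();im=robot.read_camera('wrist')
cv2.imwrite('pics/w2.png',cv2.resize(im[:,:,::-1],(768,576)))
```

```text
5.2 board xyz mm [37.3 -0.8 24.9] rpy [3.139e+00 2.000e-03 1.293e+00] F board [-5.8 -1.4  4.9] 0.0007563810913607771
```

View pics/w2.png

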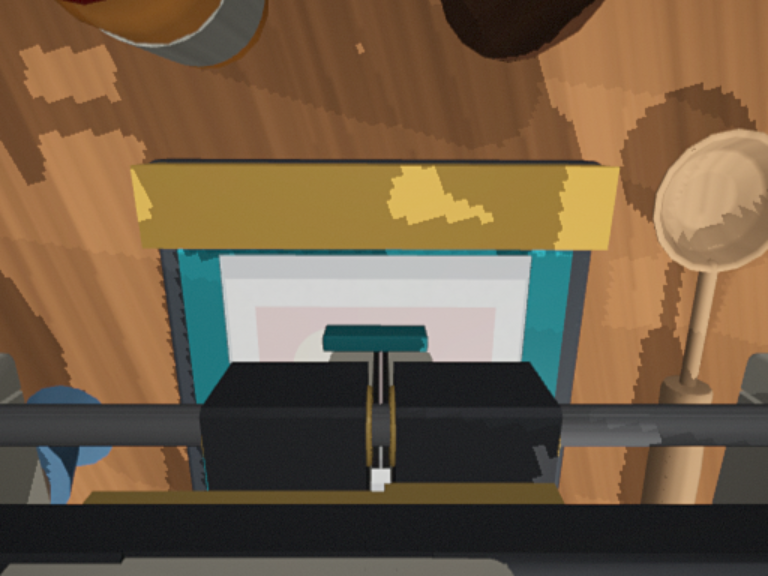

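The free edge is already hidden: the lip edge is at row 249 and only about 5 px of the teal frame shows before it. I'll push 3 mm more towards the stop.

>>> {"api": "arm_command", "payload": {"moves": [[[0.001,0,0],[0,0,0],0.0],[[0.002,0,0],[0,0,0],0.0],[[0.003,0,0],[0,0,0],0.0],[[0.003,0,0],[0,0,0],0.0],[[0.003,0,0],[0,0,0],0.0]]}}

```text
time: 5.75
tool_pos: [0.6062, -0.0799, 0.025]
tool_rot: [3.139, 0.002, 1.293]
contact_force: [-1.0, -5.5, 4.8]
opening: 0.0005
grip_force: 3.5
```

```bash
python3 -c "
from h import *
st()"
```

```text
5.75 board xyz mm [40.3 -0.8 25. ] rpy [3.139e+00 2.000e-03 1.293e+00] F board [-5.6 -0.6  4.8] 0.000549317997621844
```

>>> {"api": "arm_command", "payload": {"moves": [[[0,0,-0.002],[0,0,0],0.0],[[-0.002,0,-0.006],[0,0,0],0.0],[[-0.004,0,-0.02],[0,0,0],0.0],[[-0.01,0,-0.05],[0,0,0],0.0],[[-0.03,0,-0.09],[0,0,0],0.0]]}}

```text
time: 6.25
tool_pos: [0.5962, -0.1056, 0.1141]
tool_rot: [-3.137, -0.001, 1.295]
contact_force: [0.7, -0.7, 0.6]
opening: 0.0006
grip_force: 0.0
```

>>> {"api": "arm_command", "payload": {"moves": [[[-0.03,0,-0.03],[0,0,0],0.0],[[-0.06,0,-0.05],[0,0,0],0.0],[[-0.06,0,-0.05],[0,0,0],0.0],[[-0.06,0,-0.05],[0,0,0],0.0],[[-0.06,0,-0.05],[0,0,0],0.0]]}}

```text
time: 6.75
tool_pos: [0.5805, -0.164, 0.1635]
tool_rot: [-3.14, -0.001, 1.293]
contact_force: [0.4, -0.0, 0.6]
opening: -0.0001
grip_force: 0.0
```

Run:
```python
from h import *
import cv2
st();m=robot.camera_model('wrist');im=robot.read_camera('wrist')
p=[.5944,-.1184,1.293]
for n,X in dict(lipL=[.083,.075,.035],lipR=[.083,-.075,.035],ridge0=[.036,0,.038],ridge22=[.058,0,.038],bL=[-.11,.08,.016],bR=[-.11,-.08,.016]).items():print(n,(proj(m,b2w(p,X))*1.5).round(0))
cv2.imwrite('pics/w3.png',cv2.resize(im[:,:,::-1],(768,576)))
```

```text
6.75 board xyz mm [-47.7   0.9 163.5] rpy [-3.140e+00 -1.000e-03  1.293e+00] F board [ 0.1 -0.4  0.6] -0.00011931562039411113
lipL [[246.  45.]]
lipR [[517.  46.]]
ridge0 [[381. 134.]]
ridge22 [[382.  93.]]
bL [[269. 350.]]
bR [[493. 351.]]
```

View pics/w3.png

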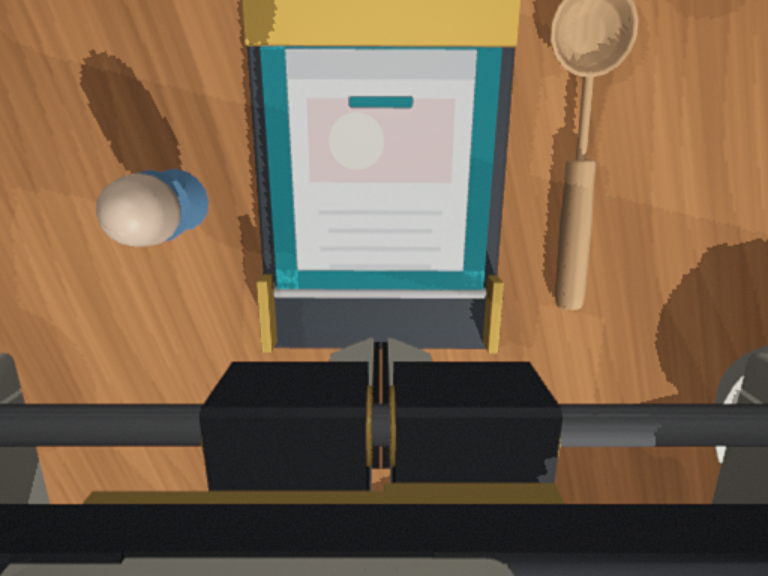

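The flap stays shut after release. The lip edge is at row 45, as predicted for an unmoved board. The ridge front is at about row 96, where 93 would be the 22 mm stop, so the slide is about 20–21 mm. The bystanders in view look undisturbed, so I'm handing in.

```bash
python3 -c "
from cell import robot
print(robot.hand_in())"
```

```text
the job is handed in; nothing more can be done
None
```

The flap is folded flat and tucked about 12 mm beneath the brass lip, and it stayed shut when released; the board has not visibly moved, the arm is clear, and the job is handed in (no verdict was returned).

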